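Ready a tension lever over its fitting jig

ROBOT

A 6-joint arm with a two-finger parallel gripper is mounted at the origin on the work surface. World frame = base frame: x ahead of the robot, y to its left, z up, the work surface at z = 0. Lengths are in mm, angles in rad, forces in N, time in s.
With the tool pointing down it reaches from about 350 to 850 mm from the base axis. Payload 8.1 kg.
Tool frame: the origin (TCP) lies on the centre line of the jaws, within the pads' length; the fingertips stand 22 mm ahead of it and the grasp point (between the pads) lies 3 mm ahead of it (tips_ahead is the distance from the TCP to the fingertips, in mm); y points along the fingers, x is the direction in which the jaws open and shut, and the axes are right-handed (so a half turn about y gives the same grasp; the last joint's range is limited). The gripper opens to 93 mm and grips with 3 to 60 N. Pads are 15 mm wide; open, the fingers measure 128 mm over their backs; the gripper's body (75 mm by 188 mm) begins 65 mm behind the grasp point.
Start: joints at [1.024, 0.13, 1.488, -0, 1.523, -0.085], TCP at [267.317, 537.166, 240.635] pointing down, gripper open.
Joint ranges: [-2.96, 2.96], [-0.89, 2.26], [0.02, 2.5], [-1.34, 4.48], [0, 2.73], [-2.66, 2.66]. Speed limits (rad/s): [2.39, 2.39, 2.79, 3.14, 3.14, 3.14].

INTERFACE

Orientations are given as a rotation vector (axis times angle).
In Python, from rig import read_state, get_image, hand_in, tips_ahead gives the robot as it stands.
- The arm moves only by the shell command python3 -m jog 'ROWS' [FORCE]. ROWS is JSON, one flat list of numbers, 7 for each row, row after row: the shift along the tool's x, y, z in mm, then the turn, a rotation vector about the tool's x, y, z in degrees, then the finger opening in mm, from 0 to 93. A call has 1 to 20 rows; each row is the pose to reach, as a shift and turn from the pose measured when the call began, along the tool's axes at that moment; what a row does not reach only later rows make up. A row lasts 1/10 s, in which the tool goes at most 50 mm and 8.59 degrees, less where a joint would pass 70% of its speed; a pose out of reach is approached as far as the arm can. A call with a gripper value outside its range is refused whole. The fingers move at their own pace and stop on an object; FORCE is the grip in N (left out, the last holds). Time passes only in rows, so rows that repeat a pose let the fingers close. It gives the time, the measured TCP pose, the force and the opening at its end, in the units of the state.
- read_state(): the state, without advancing time (a new reading comes with each control period).
- get_image(name): name is "scene" or "top" or "wrist"; returns a dict with "pixels" (480x640x3 uint8, red, green, blue), "K" (3x3 intrinsics, pixels), "cam_to_world" (4x4, takes a point from camera to world coordinates). Camera axes: x right, y down, z forward; pixel columns grow to the right and rows downward; lengths in mm; the calibration is good to about 2 mm. The wrist camera is an equidistant fisheye: a pixel r from the principal point sees the ray r / f radians off the axis. A picture is of the moment at which its call begins. There is no depth.
- hand_in(): hands the job in, once; it reports no verdict.
The state is a dict: "time_s": time; "joint_pos": joint angles; "dq": joint speeds; "joint_torque": joint torques, N m; "tool_pos": TCP position; "tcp_rot": TCP orientation; "contact_force": force on the tool from outside, world axes, zero at the start; "wrist_torque": the same for the moment, N m; "gripper_width": finger opening in mm.
Only numpy, scipy, OpenCV 4.12 (cv2) and the standard library are available. Lean on these libraries where they do the work, as an engineer would, in place of code of your own. Each camera call takes 0.05 s, during which the arm holds its last target.

TASK

Set the red pad gently and squarely on top of the jig's narrow blue pillar, centred so that it stays there by itself. Then pick up the green cast lever at its yellow balance band, keep it level, and hold it level over the jig, its hub bore centred over the steel post, its far end over the pad, and its underside about 3 cm above the top of the post. Finish while still holding it steady there: do not lower it or let go, and leave the other things on the bench alone.

Things in the scene. Friction and masses are not known exactly. Their poses are not given: they have to be found in the camera images.
- jig: Fitting jig, fixed to the bench: grey base plate 250 x 90 x 12 mm. Origin: centre of the plate's underside, on the bench top; z up; x runs along the plate from the round steel post (at x = -95 mm) to the narrow blue pillar (at x = +95 mm). It stands left or right of the bench's middle, its x roughly along world +y.
- post_top (a point): Centre of the top of the steel post, 92 mm above the bench. The post is 44 mm in diameter up to a shoulder at 75 mm, then a pin of 23 mm diameter, 17 mm high.
- rest_top (a point): Centre of the top face of the blue pillar, 45 mm above the bench. The top face is level, 20 mm along the jig's x and 30 mm along its y; the pillar stands 33 mm clear of the base plate. Axes as the jig's.
- pad: Red pad with a small steel stud head flush in its top, a loose solid block 44 x 44 x 30 mm, 60-104 g. Origin: centre of its underside, x and y along its sides, z up. It stands on the bench ahead of the robot, in a row (along world x) with the black pad and the grease jar, order varying. On the pillar it overhangs on all sides and falls off if its centre is over 10 mm off along the jig's x.
- lever: Green cast lever, 0.35-0.57 kg, lying level, on the other side from the jig, x roughly along world +y. Origin: balance point, at underside height; x from hub to far end, z up. Hub: 60 mm diameter, 40 high, upright bore 26 mm wide, axis at x = -58.5 mm. Arm: bar 16 mm wide (y), 18 to 38 mm above the underside. End boss: 28 mm diameter, 40 high, axis at x = +131.5 mm. Tips in the grip if held off balance.
- lever_balance (a point): Centre of the bar at the yellow band (16 mm long), the balance point, 28 mm above the lever's underside: the place to grip, across the bar.
- lever_hub (a point): Centre of the hub's bore at the lever's underside.
- lever_tip (a point): Centre of the end boss at the lever's underside, 190 mm from the hub's axis.
- old_pad: Worn black pad of the same size as the red one, loose, to be left alone. Origin: centre of its underside.
- grease: Grease jar with a yellow cap, 52 mm in diameter, 50 mm high, loose, to be left alone. Origin: centre of its underside.
- sanitizer: Clear bottle with a blue cap, 50 mm in diameter, 110 mm high, at the back, left of the middle, to be left alone.
- tape: Amber roll of packing tape, 96 mm in diameter, 48 mm high, at the back, right of the middle, to be left alone.
- screwdriver: Screwdriver lying at the right side, to be left alone.
- wrench: Wrench lying at the left side, to be left alone.
Not all that is in view belongs to the job. Of the things like the lever, leave any that is purple; of the rest the larger one is meant.

How it is judged:
By the outcome, as a careful person would: the job done as asked, in the order asked, and still so for the second after the job is handed in, while the arm keeps its last pose, push and grip.
It also fails if it takes over 64 s, if anything falls off the work surface, if the arm or the gripper's body presses on something with over 40 N, if the wrist force passes 120 N, or if a joint passes its speed limit or range.

## Working session

There is one attempt and no reset: what is moved stays moved. The work goes in short steps, Python scripts to look and compute and a shell command to move; the robot and the scene stay as the last step left them, time stands still between calls to the robot, and variables do not carry over. Pictures are saved under pics/ and viewed, and the job is handed in when it is done.

```bash
ls; mkdir -p pics; python3 - <<'E'
from rig import *
import cv2,json
print(read_state(), tips_ahead)
for n in("scene","top","wrist"):
    d=get_image(n); cv2.imwrite(f"pics/{n}0.png",d["pixels"][:,:,::-1]); print(n,d["K"],d["cam_to_world"])
E
```

```text
pics
{'time_s': 0.0, 'joint_pos': array([ 1.02360340e+00,  1.31182734e-01,  1.48926346e+00,  1.75654507e-05,
        1.52300551e+00, -8.53888522e-02]), 'dq': array([-3.49167937e-05, -8.66107763e-04,  6.76837128e-04,  1.59097082e-03,
        2.25508823e-03, -1.26219923e-04]), 'joint_torque': array([ 5.34104147e-04, -5.59823835e+01, -4.91780233e+01,  7.68940640e-02,
        3.52299807e-02, -1.65469464e-04]), 'tool_pos': array([267.03095922, 536.71310222, 239.58322054]), 'tcp_rot': array([-1.39380759, -0.86141249,  0.86414276]), 'contact_force': array([ 0.18039922, -0.55536723,  0.12443147]), 'wrist_torque': array([-0.01230556,  0.01445762, -0.01599124]), 'gripper_width': 92.98476848028173} 22.0
scene [[524.41934818   0.         323.37527843]
 [  0.         524.41934818 240.54304701]
 [  0.           0.           1.        ]] [[ 8.53855635e-01  3.90585465e-01 -3.44054572e-01  9.73464696e+02]
 [ 5.20120651e-01 -6.14687434e-01  5.92987241e-01 -7.92882873e+02]
 [ 2.01261753e-02 -6.85275385e-01 -7.28005896e-01  1.03362725e+03]
 [ 0.00000000e+00  0.00000000e+00  0.00000000e+00  1.00000000e+00]]
top [[530.17191349   0.         328.45993134]
 [  0.         530.17191349 236.62974354]
 [  0.           0.           1.        ]] [[ 1.41363827e-02 -9.82231915e-01  1.87137990e-01  2.58763548e+02]
 [-9.99775438e-01 -1.68398459e-02 -1.28644423e-02  7.69322141e+00]
 [ 1.57872407e-02 -1.86914109e-01 -9.82249398e-01  1.49342985e+03]
 [ 0.00000000e+00  0.00000000e+00  0.00000000e+00  1.00000000e+00]]
wrist [[371.64829954   0.         315.92775638]
 [  0.         371.64829954 247.95402225]
 [  0.           0.           1.        ]] [[ 4.45812630e-01  8.68033457e-01  2.18561241e-01  2.06757281e+02]
 [ 8.95125475e-01 -4.31986524e-01 -1.10172719e-01  5.67258597e+02]
 [-1.21809559e-03  2.44756125e-01 -9.69583909e-01  3.84429963e+02]
 [ 0.00000000e+00  0.00000000e+00  0.00000000e+00  1.00000000e+00]]
```

View pics/scene0.png

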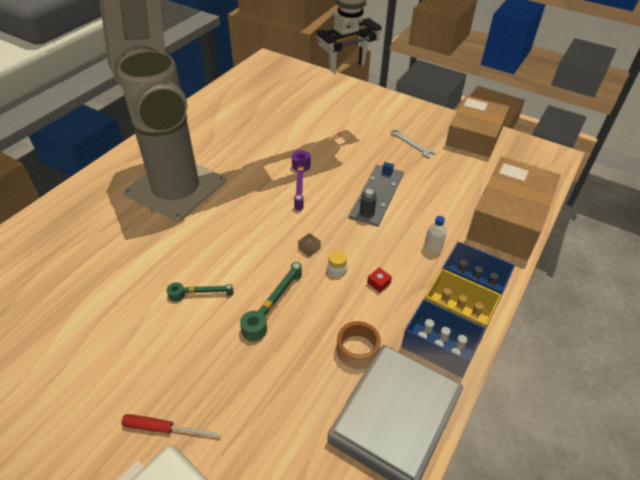

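View pics/top0.png

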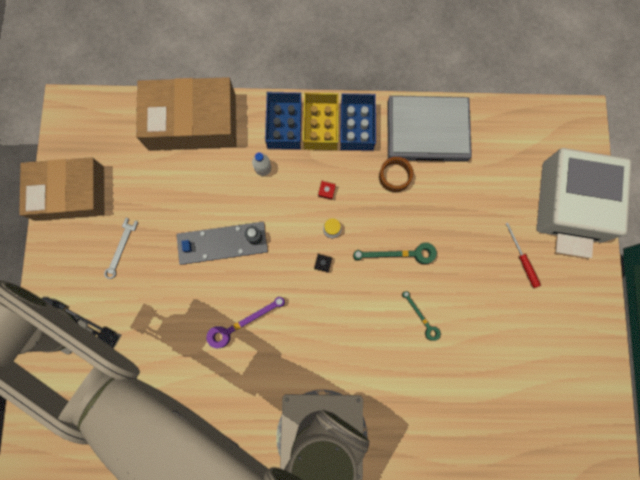

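View pics/wrist0.png

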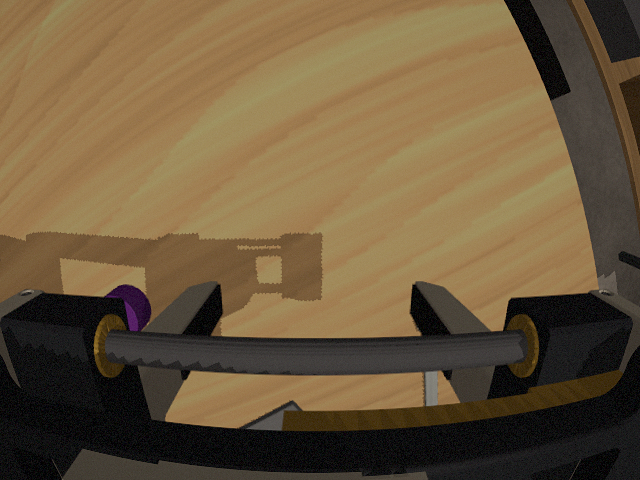

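```bash
cat > h.py <<'E'
import numpy as np, cv2
from rig import *
from scipy.spatial.transform import Rotation as R
def rays(d,px,fish=False):
    px=np.atleast_2d(np.asarray(px,float)); K=d["K"]; T=d["cam_to_world"]
    x=(px[:,0]-K[0,2])/K[0,0]; y=(px[:,1]-K[1,2])/K[1,1]
    if fish:
        r=np.hypot(x,y)+1e-12; v=np.c_[np.sin(r)*x/r,np.sin(r)*y/r,np.cos(r)]
    else: v=np.c_[x,y,np.ones_like(x)]
    return T[:3,3], v@T[:3,:3].T
def onz(d,px,z,fish=False):
    o,v=rays(d,px,fish); return o+v*((z-o[2])/v[:,2])[:,None]
def proj(d,p,fish=False):
    T=d["cam_to_world"];K=d["K"]; c=(np.atleast_2d(p)-T[:3,3])@T[:3,:3]
    if fish:
        rr=np.hypot(c[:,0],c[:,1])+1e-12; th=np.arctan2(rr,c[:,2]); s=th/rr; u=c[:,:2]*s[:,None]
    else: u=c[:,:2]/c[:,2:]
    return u*K[0,0]+K[:2,2]
def mask(d,lo,hi):
    hsv=cv2.cvtColor(d["pixels"],cv2.COLOR_RGB2HSV); return cv2.inRange(hsv,np.array(lo),np.array(hi))
def crop(d,x0,y0,w,h,s,name):
    im=d["pixels"][y0:y0+h,x0:x0+w,::-1]; cv2.imwrite("pics/"+name,cv2.resize(im,None,fx=s,fy=s,interpolation=cv2.INTER_CUBIC))
def tool():
    s=read_state(); return s["tool_pos"],R.from_rotvec(s["tcp_rot"]).as_matrix()
E
python3 - <<'E'
from h import *
p,M=tool(); print(M.round(3))
d=get_image("top"); crop(d,170,160,300,200,2.6,"top1.png")
s=get_image("scene"); crop(s,160,140,300,220,2.6,"scene1.png")
def cc(d,m,lab,z,amin=15):
    n,l,st,c=cv2.connectedComponentsWithStats(m)
    for i in range(1,n):
        if st[i,4]>amin: print(lab,c[i].round(1),st[i],onz(d,c[i],z)[0].round(1))
for nm,im in(("top",d),("scene",s)):
    cc(im,mask(im,(0,170,100),(6,255,255)),nm+" red",30)
    cc(im,mask(im,(105,120,40),(125,255,255)),nm+" blue",45)
    cc(im,mask(im,(65,90,20),(95,255,255)),nm+" green",38)
    cc(im,mask(im,(18,140,100),(30,255,255)),nm+" yellow",38,4)
E
```

```text
[[ 0.446 -0.001 -0.895]
 [ 0.895 -0.001  0.446]
 [-0.001 -1.     0.   ]]
top red [326.5 189.9] [319 182  16  17 170] [673.3  -4.1  30. ]
top red [529.6 271. ] [520 255  20  32 250] [ 449.4 -574.6   30. ]
top blue [283.4 120.3] [ 267   94   34   54 1310] [875.7 124.2  45. ]
top blue [358.  121.7] [ 341   95   34   54 1140] [876.  -92.2  45. ]
top blue [259.  156.6] [256 153   7   8  43] [764.1 190.6  45. ]
top blue [185.9 245.7] [182 241   9  11  78] [502.5 381.9  45. ]
top green [424. 253.] [410 244  26  19 227] [ 494.1 -278.2   38. ]
top green [633.9 306.6] [ 624  245   16  176 1392] [ 354.4 -854.3   38. ]
top green [381.4 254.1] [362 252  39   5 118] [ 489.1 -159.3   38. ]
top green [415.  307.8] [408 297  15  22  32] [ 342.3 -250.7   38. ]
top green [431.7 332.4] [426 324  13  15  68] [ 276.8 -295.    38. ]
top yellow [320.6 120.1] [ 302   92   37   53 1581] [881.7  16.6  38. ]
top yellow [321.6 148.6] [306 145  32   6  42] [794.3  12.   38. ]
top yellow [332.2 225.8] [325 218  16  17 211] [567.2 -21.5  38. ]
top yellow [405. 253.] [402 250   7   7  41] [ 493.3 -225.2   38. ]
top 
[... 918 characters left out ...]
e blue [449.9 341.5] [447 339   7   5  23] [900.7 -99.   45. ]
scene green [284.1 284.1] [270 270  30  31 204] [ 497.9 -156.    38. ]
scene green [176.  291.3] [168 284  20  16 203] [ 293.7 -310.8   38. ]
scene green [213.6 289.1] [195 287  37   7 101] [ 364.6 -258.4   38. ]
scene green [254.9 316.7] [242 307  25  22 172] [ 495.1 -270.2   38. ]
scene yellow [300. 168.] [298 167   5   3  11] [288.7 235.3  38. ]
scene yellow [337.1 258.1] [328 250  19  17 256] [563.9 -15.3  38. ]
scene yellow [463.1 296.9] [ 425  269   76   58 2366] [880.1  39.3  38. ]
scene yellow [191.2 289.4] [189 286   5   8  36] [ 320.2 -287.3   38. ]
scene yellow [267.7 304.1] [263 300  10  12  63] [ 499.1 -225.6   38. ]
```

View pics/top1.png

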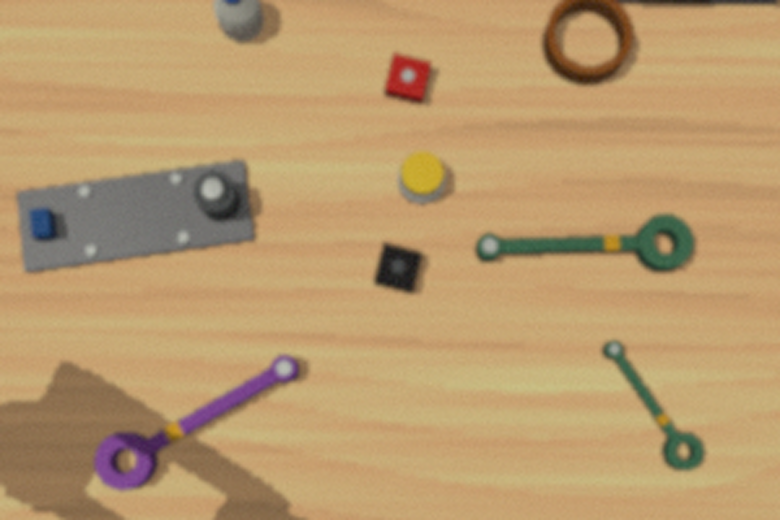

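View pics/scene1.png

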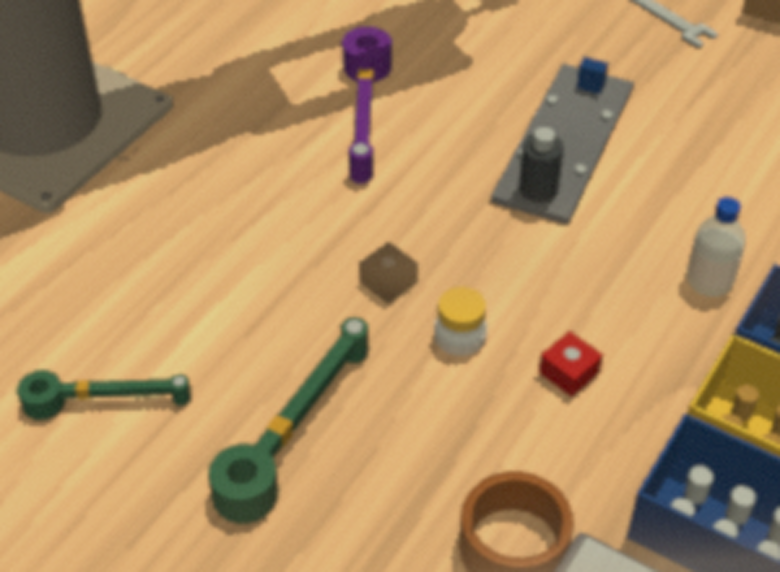

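```bash
cat >> h.py <<'E'
def tri(obs):
    A=np.zeros((3,3));b=np.zeros(3);L=[]
    for d,px,f in obs:
        o,v=rays(d,px,f); v=v[0]/np.linalg.norm(v[0]); P=np.eye(3)-np.outer(v,v); A+=P;b+=P@o; L.append((o,P))
    x=np.linalg.solve(A,b); return x,[np.linalg.norm(P@(x-o)) for o,P in L]
E
python3 - <<'E'
from h import *
d=get_image("top"); s=get_image("scene")
un=lambda c,x0,y0:(x0+(c[0]+.5)/2.6-.5,y0+(c[1]+.5)/2.6-.5)
pts=dict(padstud=((408,76),(572,354),30),pinTop=((212,188),(544,136),92),boss=((489,245),(355,327),40),bore=((665,243),(242,470),40),band=((612,243),(279,427),38),pillar=((41,221),(593,66),45))
for k,(a,b,z) in pts.items():
    A=un(a,170,160);B=un(b,160,140)
    x,e=tri([(d,A,0),(s,B,0)]); print(k,x.round(1),np.round(e,1),"top",onz(d,A,z)[0].round(1),"scene",onz(s,B,z)[0].round(1))
print(read_state()["time_s"])
E
```

```text
padstud [678.   -3.3  28.7] [1.6 1.6] top [676.3  -4.2  30. ] scene [679.6  -3.1  30. ]
pinTop [536.3 198.2  87.9] [0.7 0.7] top [534.9 197.2  92. ] scene [538.7 194.5  92. ]
boss [489.5 -92.6  38.8] [1.4 1.4] top [488.2 -93.4  40. ] scene [491.1 -92.5  40. ]
bore [ 495.3 -281.5   36.6] [1.7 1.7] top [ 493.5 -281.9   40. ] scene [ 498.2 -282.1   40. ]
band [ 494.6 -225.    34.3] [1.5 1.5] top [ 492.9 -225.4   38. ] scene [ 497.5 -226.1   38. ]
pillar [506.2 384.2  43. ] [0.7 0.7] top [505.3 383.3  45. ] scene [507.6 382.4  45. ]
0.35
```

```bash
cat >> h.py <<'E'
def goal(pos,yaw):
    "print tool-axis shift (mm) and turn (deg) to TCP pos with jaw axis at yaw deg, fingers straight down"
    p,M=tool(); y=np.radians(yaw)
    G=np.array([[np.cos(y),0,-np.sin(y)],[np.sin(y),0,np.cos(y)],[0,-1,0]])
    print("shift",(M.T@(np.array(pos)-p)).round(1),"turn",np.degrees(R.from_matrix(M.T@G).as_rotvec()).round(2))
def st():
    s=read_state(); p,M=tool(); print("t",round(s["time_s"],2),"p",p.round(1),"yaw",np.degrees(np.arctan2(M[1,0],M[0,0])).round(2),"down",M[:,1].round(4),"F",s["contact_force"].round(1),"T",s["wrist_torque"].round(2),"w",s["gripper_width"].round(1))
E
python3 -c "
from h import *
goal((678,-3.5,150),78)"
```

```text
shift [-300.9   90.5 -608.6] turn [ -0.   -14.45  -0.02]
```

```bash
python3 -m jog '[-301,60,-608,0,-14.5,0,80,-301,60,-608,0,-14.5,0,80,-301,60,-608,0,-14.5,0,80,-301,60,-608,0,-14.5,0,80,-301,60,-608,0,-14.5,0,80,-301,60,-608,0,-14.5,0,80,-301,60,-608,0,-14.5,0,80,-301,60,-608,0,-14.5,0,80,-301,60,-608,0,-14.5,0,80,-301,60,-608,0,-14.5,0,80,-301,60,-608,0,-14.5,0,80,-301,60,-608,0,-14.5,0,80,-301,60,-608,0,-14.5,0,80,-301,60,-608,0,-14.5,0,80,-301,60,-608,0,-14.5,0,80,-301,90,-608,0,-14.5,0,80,-301,90,-608,0,-14.5,0,80,-301,90,-608,0,-14.5,0,80,-301,90,-608,0,-14.5,0,80,-301,90,-608,0,-14.5,0,80]'; python3 - <<'E'
from h import *
st()
w=get_image("wrist"); cv2.imwrite("pics/w1.png",w["pixels"][:,:,::-1])
d=get_image("top"); crop(d,290,160,80,60,10,"t1.png")
p,M=tool(); print(proj(w,p,1),proj(w,[678,-3.5,30],1))
E
```

```text
time_s: 2.35
tool_pos: [678.1, -2.9, 152.3]
tcp_rot: [-1.302, -1.056, 1.054]
contact_force: [0.3, -0.1, -0.9]
gripper_width: 80.1Traceback (most recent call last):
  File "<stdin>", line 2, in <module>
  File "h.py", line 36, in st
    s=read_state(); p,M=tool(); print("t",round(s["time_s"],2),"p",p.round(1),"yaw",np.degrees(np.arctan2(M[1,0],M[0,0])).round(2),"down",M[:,1].round(4),"F",s["contact_force"].round(1),"T",s["wrist_torque"].round(2),"w",s["gripper_width"].round(1))
                                                                                                                                                                                                                             ^^^^^^^^^^^^^^^^^^^^^^^^
AttributeError: 'float' object has no attribute 'round'
```

```bash
sed -i 's/s\["gripper_width"\].round(1)/round(s["gripper_width"],1)/' h.py; python3 - <<'E'
from h import *
st()
w=get_image("wrist"); cv2.imwrite("pics/w1.png",w["pixels"][:,:,::-1])
p,M=tool(); print(proj(w,p,1),proj(w,[678,-3.5,30],1))
E
```

```text
t 2.35 p [678.1  -2.9 152.3] yaw 78.08 down [ 2.1e-03 -6.0e-04 -1.0e+00] F [ 0.3 -0.1 -0.9] T [-0.01 -0.06  0.03] w 80.1
[[315.21774181 318.06812225]] [[314.65074269 247.68996003]]
```

View pics/w1.png

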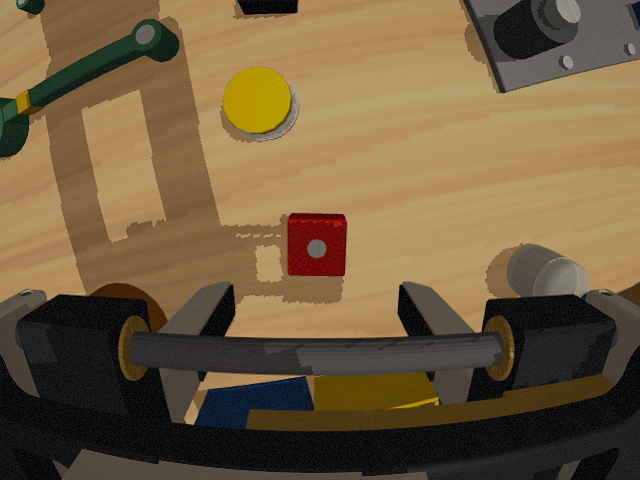

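The wrist view shows the red pad with its stud at about (316, 248) and its top face spanning roughly (288–346, 220–276). It is nearly square to the jaws. The black pad is at the top edge and the jar at (258, 100), both clear of the jaws.

```bash
python3 - <<'E'
from h import *
w=get_image("wrist")
hsv=cv2.cvtColor(w["pixels"],cv2.COLOR_RGB2HSV)
m=mask(w,(0,150,60),(8,255,255))|mask(w,(172,150,60),(180,255,255)); 
n,l,s,c=cv2.connectedComponentsWithStats(m[200:290,270:370]); print(s[1:])
crop(w,270,200,100,90,6,"w1c.png")
# stud
g=(hsv[200:290,270:370,1]<80)&(hsv[200:290,270:370,2]>60)
g=g.astype('uint8'); g[:30]=0;g[65:]=0;g[:,:30]=0;g[:,65:]=0
M=cv2.moments(g,True); st_=(270+M['m10']/M['m00'],200+M['m01']/M['m00']); print(st_,M['m00'])
print(onz(w,st_,30,1))
E
```

```text
[[  17   13   60   63 3281]]
(316.4646840148699, 248.28996282527882) 269.0
[[678.64323653  -2.36304335  30.        ]]
```

View pics/w1c.png

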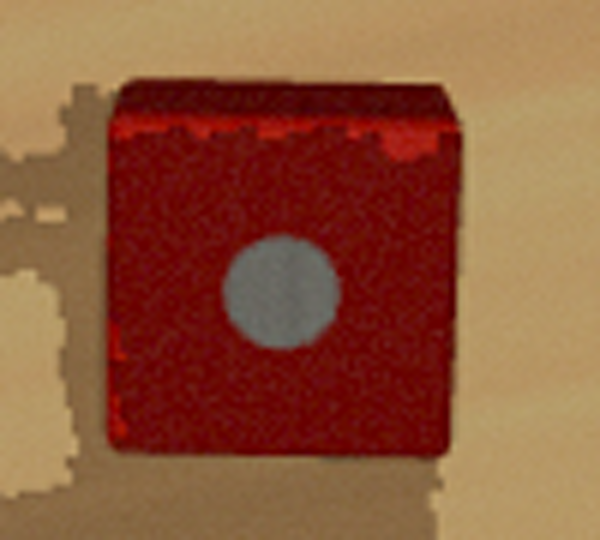

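```bash
python3 - <<'E'
from h import *
w=get_image("wrist")
c=np.array([(110,118),(460,121),(449,455),(108,450)])/6.+[269.6,199.6]
P=onz(w,c,30,1); print(P.round(1),P.mean(0)); e=np.diff(np.vstack([P,P[:1]]),axis=0); print(np.linalg.norm(e,axis=1),np.degrees(np.arctan2(e[:,1],e[:,0]))%90)
goal((678.3,-2.8,22),78.5)
E
```

```text
[[652.8 -18.3  30. ]
 [661.9  23.3  30. ]
 [703.6  13.9  30. ]
 [694.  -28.   30. ]] [678.08619407  -2.28518219  30.        ]
[42.51477562 42.68029222 43.02318128 42.38327536] [77.55675774 77.33566647 77.1545318  76.64822514]
shift [  0.4 129.6  -0.2] turn [ 0.08 -0.44 -0.01]
```

```bash
python3 -m jog '[0.5,30,0,0,0.9,0,75,0.5,65,0,0,0.9,0,75,0.5,95,0,0,0.9,0,75,0.5,115,0,0,0.9,0,75,0.5,123,0,0,0.9,0,75,0.5,126,0,0,0.9,0,75,0.5,126.5,0,0,0.9,0,75,0.5,126.5,0,0,0.9,0,30,0.5,126.5,0,0,0.9,0,30,0.5,126.5,0,0,0.9,0,30,0.5,126.5,0,0,0.9,0,30,0.5,126.5,0,0,0.9,0,30,0.5,126.5,0,0,0.9,0,30,0.5,126.5,0,0,0.9,0,30]' 20; python3 -c "
from h import *
st()"
```

```text
time_s: 3.9
tool_pos: [678.4, -2.7, 25.6]
tcp_rot: [-1.308, -1.044, 1.042]
contact_force: [-1.2, 0.7, 3.0]
gripper_width: 43.3
t 3.9 p [678.4  -2.7  25.6] yaw 77.16 down [ 1.8e-03 -5.0e-04 -1.0e+00] F [-1.2  0.7  3. ] T [0.11 0.14 0.06] w 43.3
```

```bash
python3 -m jog '[0,-30,0,0,0,0,30,0,-70,0,0,0,0,30,0,-115,0,0,0,0,30,0,-160,0,0,0,0,30,0,-175,0,0,0,0,30,0,-175,0,0,0,0,30]'; python3 -c "
from h import *
st(); goal((506,384,180),99.2)"
```

```text
time_s: 4.5
tool_pos: [679.9, -2.7, 204.2]
tcp_rot: [-1.313, -1.048, 1.039]
contact_force: [0.8, 0.5, 0.2]
gripper_width: 43.9
t 4.5 p [679.9  -2.7 204.2] yaw 77.16 down [ 0.008 -0.001 -1.   ] F [0.8 0.5 0.2] T [ 0.05 -0.03  0.03] w 43.9
shift [338.4  22.5 255.7] turn [  0.46 -22.04  -0.04]
```

```bash
python3 -m jog '[30,0,23,0,-3,0,30,70,0,53,0,-6,0,30,110,0,83,0,-10,0,30,150,0,113,0,-14,0,30,190,0,144,0,-18,0,30,230,0,174,0,-20,0,30,270,0,204,0,-22,0,30,305,10,230,0,-22,0,30,325,18,246,0,-22,0,30,338,22,256,0,-22,0,30,338,22,256,0,-22,0,30,338,22,256,0,-22,0,30,338,22,256,0,-22,0,30,338,22,256,0,-22,0,30]'; python3 - <<'E'
from h import *
st()
w=get_image("wrist"); cv2.imwrite("pics/w2.png",w["pixels"][:,:,::-1])
p,M=tool(); print(proj(w,p,1),proj(w,[[506,384,45],[536,198,92]],1))
E
```

```text
time_s: 5.9
tool_pos: [506.7, 382.5, 180.9]
tcp_rot: [-1.138, -1.331, 1.322]
contact_force: [0.8, -1.2, -1.1]
gripper_width: 43.9
t 5.9 p [506.7 382.5 180.9] yaw 99.06 down [ 8.7e-03 -9.0e-04 -1.0e+00] F [ 0.8 -1.2 -1.1] T [ 0.11 -0.01  0.03] w 43.9
[[315.91374047 318.01171069]] [[318.01983035 241.62141217]
 [ 72.39914057 257.51941253]]
```

View pics/w2.png

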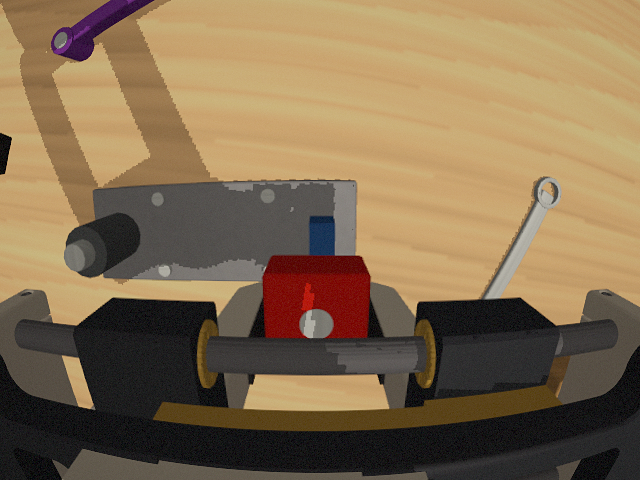

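```bash
python3 -m jog '[-20,0,-20,0.5,0,0,30,-40,0,-45,0.5,0,0,30,-50,0,-60,0.5,0,0,30,-50,0,-60,0.5,0,0,30,-50,0,-60,0.5,0,0,30,-50,0,-60,0.5,0,0,30]'; python3 - <<'E'
from h import *
st()
w=get_image("wrist"); cv2.imwrite("pics/w3.png",w["pixels"][:,:,::-1])
p,M=tool(); print(proj(w,[[506,384,45],[536,198,92]],1).round(1))
E
```

```text
time_s: 6.55
tool_pos: [573.2, 342.9, 181.6]
tcp_rot: [-1.131, -1.324, 1.326]
contact_force: [0.3, 0.9, -1.5]
gripper_width: 44.0
t 6.55 p [573.2 342.9 181.6] yaw 99.07 down [-2.e-04 -2.e-03 -1.e+00] F [ 0.3  0.9 -1.5] T [0.07 0.01 0.02] w 44.0
[[383.2 166.9]
 [117.7 176.2]]
```

View pics/w3.png

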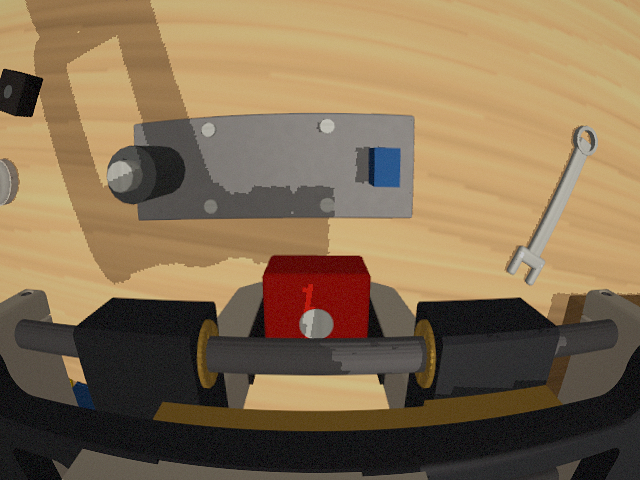

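```bash
python3 - <<'E'
from h import *
w=get_image("wrist")
crop(w,355,130,70,75,8,"w3p.png"); crop(w,95,135,100,80,6,"w3q.png"); crop(w,255,250,120,100,5,"w3r.png")
g=cv2.imread("pics/w3p.png")
E
```

```text
(no output)
```

View pics/w3p.png

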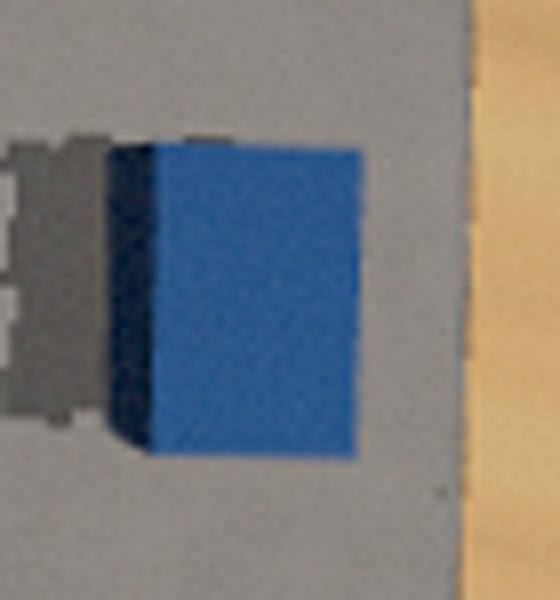

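View pics/w3q.png

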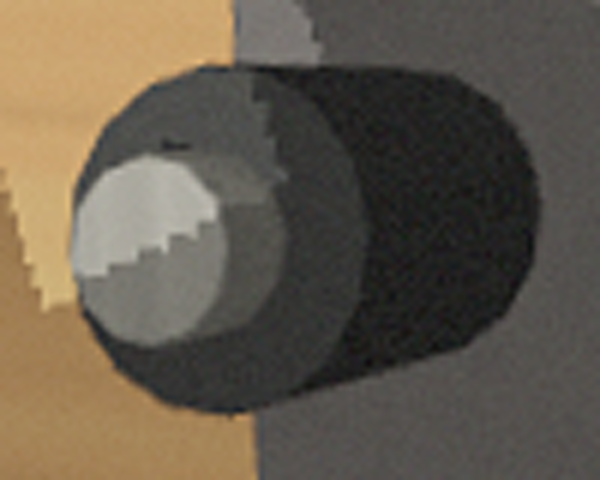

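View pics/w3r.png

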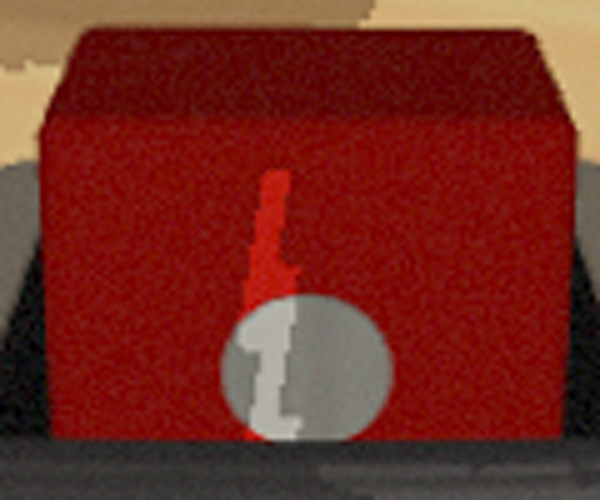

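```bash
python3 - <<'E'
from h import *
w=get_image("wrist"); st()
c=np.array([(157,145),(363,150),(357,458),(150,455)])/8.+[354.56,129.56]
P=onz(w,c,45,1); print(P.round(1),P.mean(0).round(1)); e=np.diff(np.vstack([P,P[:1]]),axis=0); print(np.linalg.norm(e,axis=1),np.degrees(np.arctan2(e[:,1],e[:,0]))%90)
q=onz(w,np.array([150,250])/6.+[94.6,134.6],92,1)[0]; print("post",q)
v=P.mean(0)-q; print(np.hypot(v[0],v[1]),np.degrees(np.arctan2(v[1],v[0])))
p,M=tool()
s=onz(w,np.array([307,369])/5.+[254.6,249.6],p[2]+4.4,1)[0]; print("stud",s, "in tool",M.T@(s-p))
# plate corners z=12 
c=np.array([(415,115.5),(412.5,217.5),(135,124),(139,219)]); Q=onz(w,c,12,1); print(Q.round(1),Q.mean(0))
E
```

```text
t 6.7 p [573.1 343.3 181.7] yaw 99.11 down [ 1.e-04 -2.e-03 -1.e+00] F [-0.4  0.  -0.3] T [ 0.01  0.02 -0.03] w 43.9
[[492.7 374.9  45. ]
 [489.3 394.6  45. ]
 [518.6 399.4  45. ]
 [522.  379.4  45. ]] [505.6 387.   45. ]
[19.97484201 29.7009431  20.27567296 29.63449685] [9.66463609 9.28156417 9.46685884 8.69926492]
post [535.87576747 199.81420094  92.        ]
189.648139872404 99.17498400855561
stud [573.38999214 343.48098027 186.09542457] in tool [ 0.15182926 -4.40038087 -0.34230024]
[[456.5 410.1  12. ]
 [544.3 424.3  12. ]
 [496.6 165.3  12. ]
 [583.5 178.6  12. ]] [520.21463369 294.57096842  12.        ]
```

```bash
python3 -c "
from h import *
goal((505.7,386.8,84),99.2)"
```

```text
shift [53.8 97.6 59.6] turn [-0.01 -0.09 -0.11]
```

```bash
python3 -m jog '[27,0,30,0,0,-0.1,30,54,10,59.5,0,0,-0.1,30,54,40,59.5,0,0,-0.1,30,54,70,59.5,0,0,-0.1,30,54,90,59.5,0,0,-0.1,30,54,97.5,59.5,0,0,-0.1,30,54,97.5,59.5,0,0,-0.1,30,54,97.5,59.5,0,0,-0.1,30]'; python3 - <<'E'
from h import *
st()
w=get_image("wrist"); s=get_image("scene"); t=get_image("top")
crop(w,230,150,200,200,3,"w4.png");crop(s,340,130,100,80,7,"s4.png");crop(t,150,200,120,90,6,"t4.png")
E
```

```text
time_s: 7.5
tool_pos: [506.4, 387.5, 85.4]
tcp_rot: [-1.13, -1.327, 1.325]
contact_force: [0.1, 1.3, -0.8]
gripper_width: 44.1
t 7.5 p [506.4 387.5  85.4] yaw 99.12 down [ 1.2e-03  6.0e-04 -1.0e+00] F [ 0.1  1.3 -0.8] T [ 0.09  0.01 -0.03] w 44.1
```

View pics/w4.png

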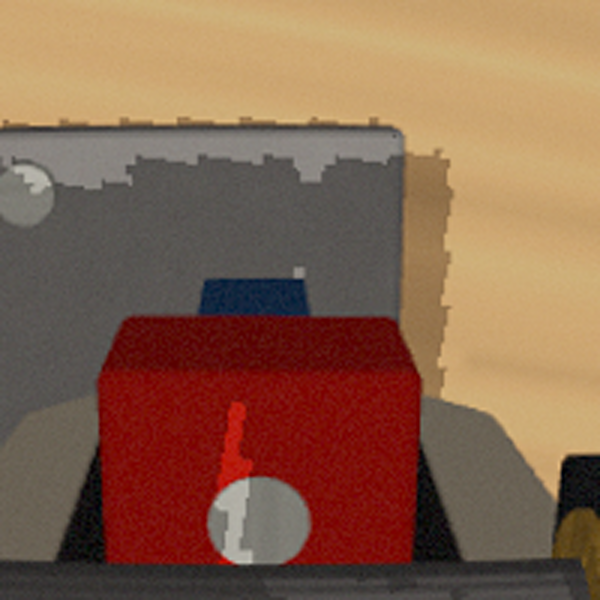

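View pics/s4.png

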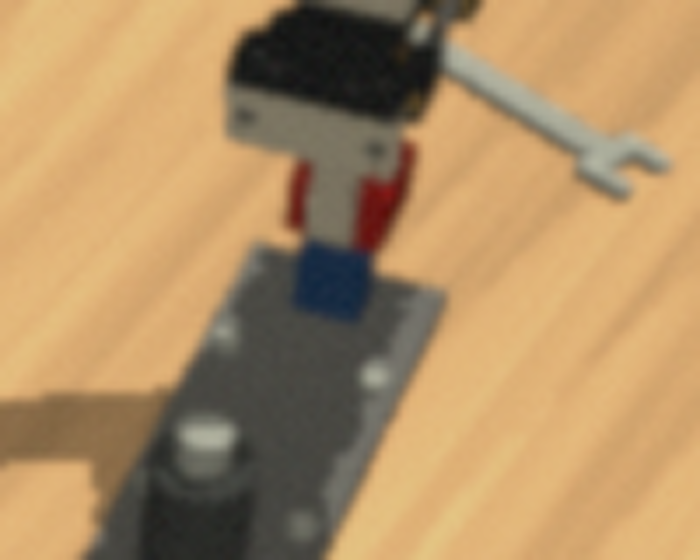

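```bash
python3 -m jog '[-0.8,5,0.8,0,0,0,30,-0.8,9,0.8,0,0,0,30,-0.8,11,0.8,0,0,0,30,-0.8,12,0.8,0,0,0,30,-0.8,12.7,0.8,0,0,0,30,-0.8,12.7,0.8,0,0,0,30,-0.8,13.2,0.8,0,0,0,30,-0.8,13.2,0.8,0,0,0,30]'; python3 -c "
from h import *
st()"
```

```text
time_s: 8.45
tool_pos: [506.2, 386.7, 72.8]
tcp_rot: [-1.131, -1.328, 1.323]
contact_force: [0.5, 0.3, 0.5]
gripper_width: 44.0
t 8.45 p [506.2 386.7  72.8] yaw 99.11 down [ 0.0023  0.0013 -1.    ] F [0.5 0.3 0.5] T [ 0.07 -0.    0.04] w 44.0
```

```bash
python3 -m jog '[0,0.7,0.3,0,0,0,30,0,1.2,0.3,0,0,0,30,0,1.7,0.3,0,0,0,30,0,1.7,0.3,0,0,0,30]'; python3 -c "
from h import *
st()"
```

```text
time_s: 8.85
tool_pos: [505.9, 386.6, 71.0]
tcp_rot: [-1.131, -1.328, 1.324]
contact_force: [0.5, -0.9, -1.2]
gripper_width: 43.8
t 8.85 p [505.9 386.6  71. ] yaw 99.11 down [ 0.0022  0.0012 -1.    ] F [ 0.5 -0.9 -1.2] T [ 0.05  0.   -0.03] w 43.8
```

```bash
python3 -m jog '[0,0.4,0,0,0,0,30,0,0.8,0,0,0,0,30,0,1.0,0,0,0,0,30]'; python3 -c "
from h import *
st()"
```

```text
time_s: 9.15
tool_pos: [505.9, 386.6, 70.5]
tcp_rot: [-1.131, -1.328, 1.323]
contact_force: [-3.8, -2.7, 6.4]
gripper_width: 43.7
t 9.15 p [505.9 386.6  70.5] yaw 99.11 down [ 0.0022  0.0012 -1.    ] F [-3.8 -2.7  6.4] T [-0.33  0.53 -0.01] w 43.7
```

```bash
python3 -m jog '[0,-0.3,0,0,0,0,46,0,-0.3,0,0,0,0,48,0,-0.3,0,0,0,0,52,0,-0.3,0,0,0,0,58,0,-0.3,0,0,0,0,64,0,-0.3,0,0,0,0,64,0,-5,0,0,0,0,64,0,-20,0,0,0,0,64,0,-50,0,0,0,0,64,0,-90,0,0,0,0,64,0,-120,0,0,0,0,64,-20,-130,-30,0,0,0,64,-40,-130,-60,0,0,0,64,-40,-130,-60,0,0,0,64,-40,-130,-60,0,0,0,64]'; python3 - <<'E'
from h import *
st()
w=get_image("wrist"); s=get_image("scene"); cv2.imwrite("pics/w5.png",w["pixels"][:,:,::-1])
crop(s,340,130,100,80,7,"s5.png")
E
```

```text
time_s: 10.65
tool_pos: [571.9, 356.1, 201.8]
tcp_rot: [-1.132, -1.327, 1.322]
contact_force: [0.3, 0.7, 0.1]
gripper_width: 63.7
t 10.65 p [571.9 356.1 201.8] yaw 99.03 down [ 0.003   0.0019 -1.    ] F [0.3 0.7 0.1] T [0.13 0.04 0.02] w 63.7
```

View pics/w5.png

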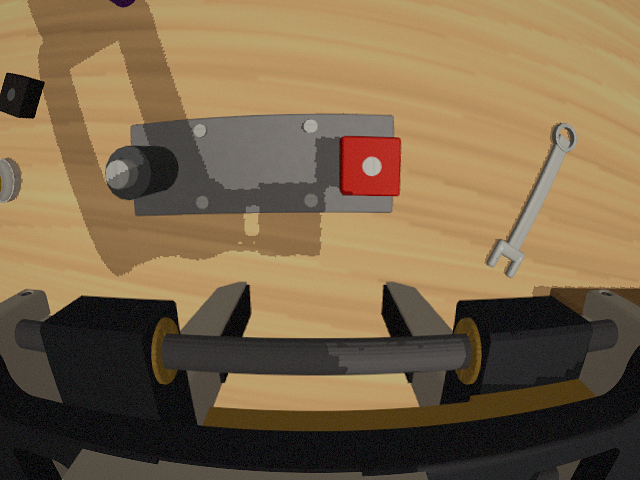

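View pics/s5.png

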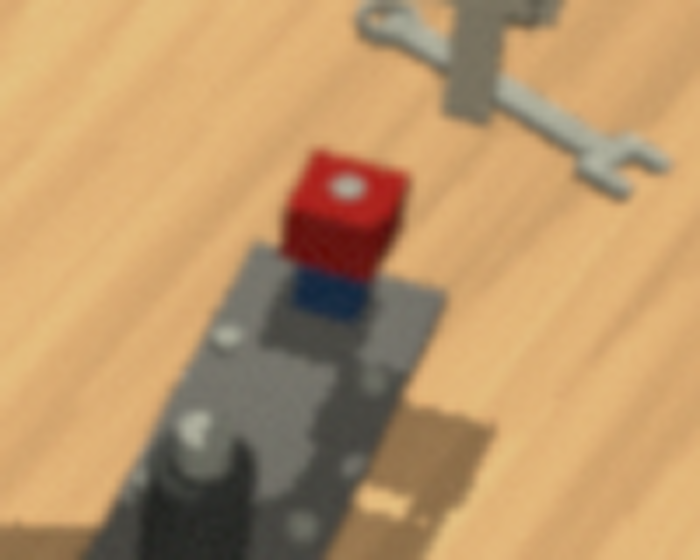

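The red pad stands level on the pillar, with its stud at (372, 166) in the wrist view and its edges parallel to the plate. Next I'll check the numbers and set up the move to the lever. The candidates in the top view are:
- Purple lever, hub at (219, 337): excluded by colour.
- Small green lever, hub at (432, 332).
- Large green lever, hub at (425, 253): the larger non-purple one, so this is the one meant.

```bash
python3 - <<'E'
from h import *
w=get_image("wrist"); t=get_image("top"); s=get_image("scene")
hsv=cv2.cvtColor(w["pixels"],cv2.COLOR_RGB2HSV)[150:182,355:390]
g=((hsv[...,1]<90)&(hsv[...,2]>90)).astype('uint8'); M=cv2.moments(g,True)
c=(355+M['m10']/M['m00'],150+M['m01']/M['m00']); print(c,M['m00'],onz(w,c,75,1))
crop(t,345,235,100,110,5,"lever_t.png")
crop(w,95,135,100,80,6,"w5q.png")
goal((494.5,-225,180),5)
E
```

```text
(370.40549828178695, 167.56357388316152) 291.0 [[505.98853509 387.13752212  75.        ]]
shift [-562.6   19.9  167.8] turn [5.000e-02 9.418e+01 1.500e-01]
```

View pics/lever_t.png

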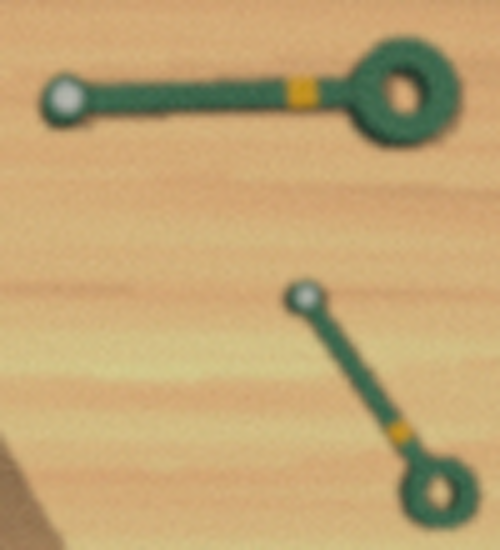

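View pics/w5q.png

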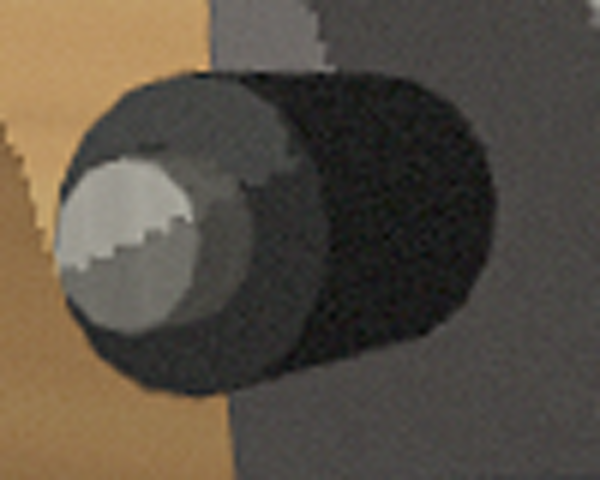

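```bash
python3 -c "
from h import *
goal((494.5,-290,200),1.8)"
```

```text
shift [-6.268e+02 -2.000e-01  1.781e+02] turn [5.000e-02 9.738e+01 1.500e-01]
```

```bash
python3 -m jog '[-627,0,178,0,97.3,0,75,-627,0,178,0,97.3,0,75,-627,0,178,0,97.3,0,75,-627,0,178,0,97.3,0,75,-627,0,178,0,97.3,0,75,-627,0,178,0,97.3,0,75,-627,0,178,0,97.3,0,75,-627,0,178,0,97.3,0,75,-627,0,178,0,97.3,0,75,-627,0,178,0,97.3,0,75,-627,0,178,0,97.3,0,75,-627,0,178,0,97.3,0,75,-627,0,178,0,97.3,0,75,-627,0,178,0,97.3,0,75,-627,0,178,0,97.3,0,75,-627,0,178,0,97.3,0,75,-627,0,178,0,97.3,0,75,-627,0,178,0,97.3,0,75,-627,0,178,0,97.3,0,75,-627,0,178,0,97.3,0,75]'; python3 - <<'E'
from h import *
st()
w=get_image("wrist"); cv2.imwrite("pics/w6.png",w["pixels"][:,:,::-1])
print(proj(w,[[495,-225,38],[495.3,-281.5,40],[489.5,-92.6,40]],1).round(1))
E
```

```text
time_s: 12.9
tool_pos: [494.9, -289.6, 199.9]
tcp_rot: [-1.569, -0.028, 0.025]
contact_force: [0.8, 0.5, -0.7]
gripper_width: 75.1
t 12.9 p [ 494.9 -289.6  199.9] yaw 1.93 down [ 0.0023  0.0012 -1.    ] F [ 0.8  0.5 -0.7] T [-0.03  0.03  0.02] w 75.1
[[318.2 160.1]
 [316.3 228.1]
 [316.9   7.1]]
```

View pics/w6.png

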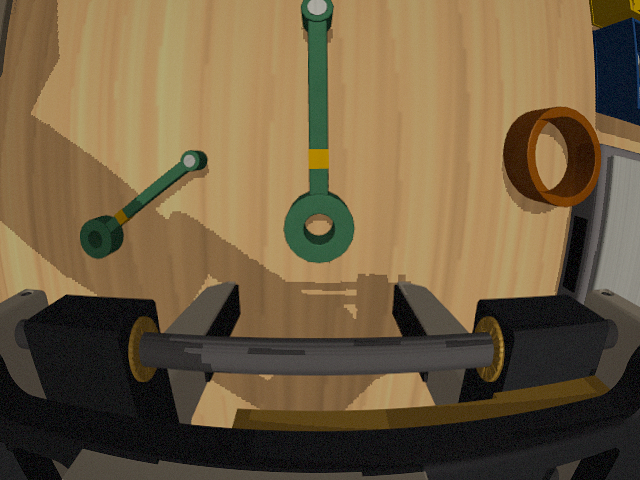

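The large green lever lies straight ahead, with its hub at (319, 227), yellow band at (318, 159) and boss at (317, 7). The small green one is off to the left at (98, 237).

```bash
python3 - <<'E'
from h import *
w=get_image("wrist")
m=mask(w,(18,140,60),(30,255,255))[140:180,300:340]; M=cv2.moments(m,True); b=(300+M['m10']/M['m00'],140+M['m01']/M['m00'])
B=onz(w,b,38,1)[0]; ys,xs=np.nonzero(m); print("band",b,xs.min(),xs.max(),ys.min(),ys.max(),B)
crop(w,275,180,90,90,7,"w6h.png"); crop(w,295,0,45,40,14,"w6b.png")
E
```

```text
band (318.4760820045558, 158.49430523917997) 8 29 9 28 [ 495.12600873 -223.80311733   38.        ]
```

View pics/w6h.png

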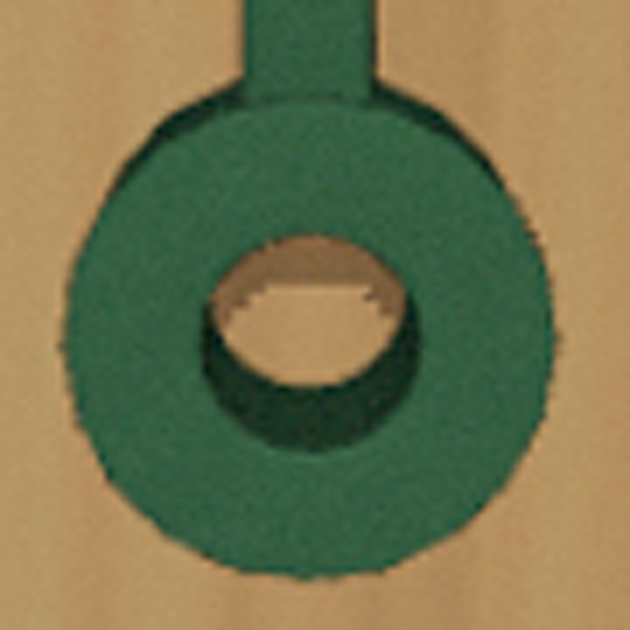

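View pics/w6b.png

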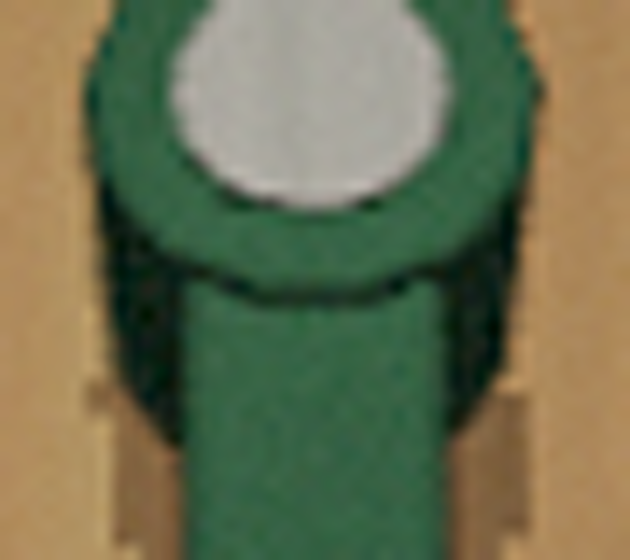

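```bash
python3 - <<'E'
from h import *
w=get_image("wrist")
H=onz(w,np.array([311,341])/7.+[274.57,179.57],40,1)[0]; E=onz(w,np.array([313,90])/14.+[294.54,-.46],40,1)[0]
v=E-H; n=np.hypot(*v[:2]); print(H,E,n,np.degrees(np.arctan2(v[1],v[0])))
b=H+v/n*58.5; print("balance",b)
yaw=np.degrees(np.arctan2(v[1],v[0]))-90; goal((b[0],b[1],31),yaw); st()
E
```

```text
[ 497.46179006 -281.84323893   40.        ] [489.44945501 -91.79407082  40.        ] 190.21799023963797 92.41411888615164
balance [ 494.99766141 -223.39515881   40.        ]
shift [  2.1 168.9  66.4] turn [-0.07 -0.53  0.12]
t 13.05 p [ 494.7 -290.1  199.8] yaw 1.89 down [ 0.0021  0.0013 -1.    ] F [-0.2 -0.1  0.5] T [-0.01  0.11  0.  ] w 74.9
```

```bash
python3 -m jog '[1,0,30,0,-0.5,0.1,60,2,0,60,0,-0.5,0.1,60,2,30,66.3,0,-0.5,0.1,60,2,70,66.3,0,-0.5,0.1,60,2,110,66.3,0,-0.5,0.1,60,2,140,66.3,0,-0.5,0.1,60,2,150,66.3,0,-0.5,0.1,60,2,150,66.3,0,-0.5,0.1,60]'; python3 - <<'E'
from h import *
st()
w=get_image("wrist"); crop(w,220,200,200,180,4,"w7.png")
goal((495,-223.6,31),2.4)
E
```

```text
time_s: 13.85
tool_pos: [493.7, -222.9, 48.5]
tcp_rot: [-1.568, -0.031, 0.035]
contact_force: [-0.3, 0.7, 0.5]
gripper_width: 59.9
t 13.85 p [ 493.7 -222.9   48.5] yaw 2.38 down [-0.0025  0.0029 -1.    ] F [-0.3  0.7  0.5] T [-0.06  0.1   0.06] w 59.9
shift [ 0.  19.4  0. ] turn [-0.08 -0.01  0.01]
```

View pics/w7.png

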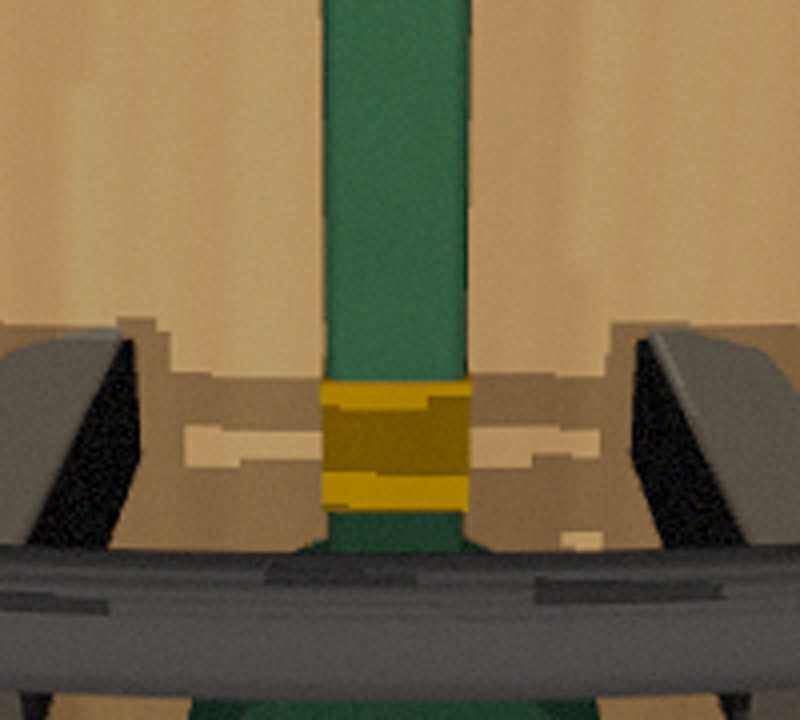

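```bash
python3 - <<'E'
from h import *
w=get_image("wrist"); st()
print(onz(w,[[219.6+396/4,199.6+380/4],[219.6+396/4,199.6+446/4],[219.6+396/4,199.6+512/4]],38,1).round(1))
goal((495,-223.6,31),2.4)
E
```

```text
t 13.95 p [ 495.9 -224.2   51.6] yaw 2.38 down [ 2.1e-03  3.0e-04 -1.0e+00] F [ 0.4 -0.6  0.7] T [-0.07  0.02  0.01] w 59.6
[[ 496.1 -217.2   38. ]
 [ 496.4 -225.4   38. ]
 [ 496.8 -233.9   38. ]]
shift [-0.9 20.6  0.6] turn [-0.01 -0.02  0.12]
```

```bash
python3 -m jog '[0.2,8,-0.7,0,0,0,60,0.2,15,-0.7,0,0,0,60,0.2,19,-0.7,0,0,0,60,0.2,20.5,-0.7,0,0,0,60,0.2,20.5,-0.7,0,0,0,60,0.2,20.5,-0.7,0,0,0,60,0.2,20.5,-0.7,0,0,0,5,0.2,20.5,-0.7,0,0,0,5,0.2,20.5,-0.7,0,0,0,5,0.2,20.5,-0.7,0,0,0,5,0.2,20.5,-0.7,0,0,0,5,0.2,20.5,-0.7,0,0,0,5,0.2,20.5,-0.7,0,0,0,5,0.2,20.5,-0.7,0,0,0,5,0.2,20.5,-0.7,0,0,0,5,0.2,20.5,-0.7,0,0,0,5]' 50; python3 -c "
from h import *
st()"
```

```text
time_s: 15.55
tool_pos: [495.9, -224.9, 31.0]
tcp_rot: [-1.57, -0.034, 0.031]
contact_force: [-3.5, 0.1, 3.2]
gripper_width: 16.1
t 15.55 p [ 495.9 -224.9   31. ] yaw 2.38 down [ 1.5e-03  4.0e-04 -1.0e+00] F [-3.5  0.1  3.2] T [-0.03  0.79 -0.01] w 16.1
```

```bash
python3 -m jog '[0,-3,0,0,0,0,5,0,-8,0,0,0,0,5,0,-15,0,0,0,0,5,0,-20,0,0,0,0,5,0,-20,0,0,0,0,5,0,-20,0,0,0,0,5,0,-20,0,0,0,0,5]'; python3 - <<'E'
from h import *
st()
w=get_image("wrist"); cv2.imwrite("pics/w8.png",w["pixels"][:,:,::-1])
s=get_image("scene"); crop(s,220,220,120,130,5,"s8.png")
E
```

```text
time_s: 16.25
tool_pos: [495.7, -224.8, 50.8]
tcp_rot: [-1.57, -0.034, 0.032]
contact_force: [0.0, 0.4, -4.3]
gripper_width: 15.6
t 16.25 p [ 495.7 -224.8   50.8] yaw 2.38 down [ 1.3e-03  5.0e-04 -1.0e+00] F [ 0.   0.4 -4.3] T [-0.04  0.06 -0.02] w 15.6
```

View pics/w8.png

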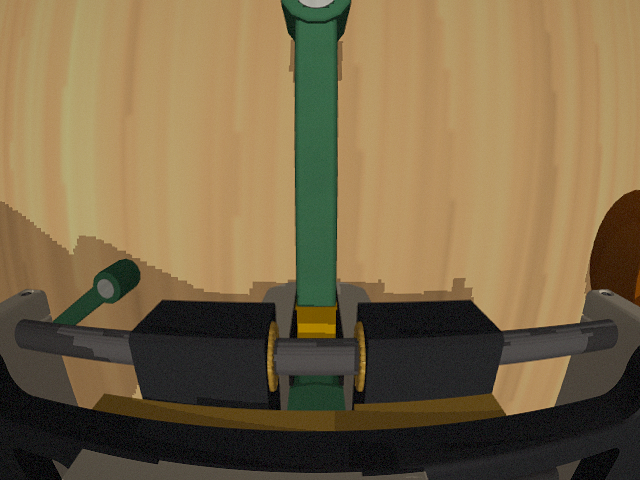

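View pics/s8.png

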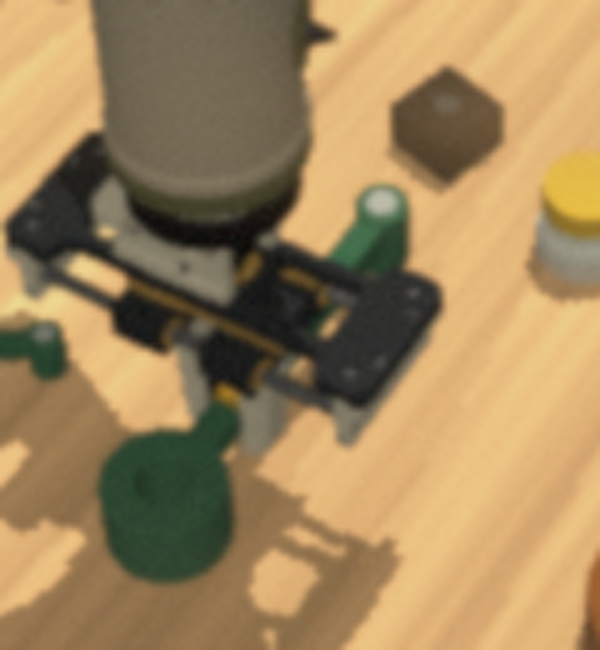

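```bash
python3 -m jog '[0,-5,0,0,0,0,5,0,-15,0,0,0,0,5,0,-30,0,0,0,0,5,0,-50,0,0,0,0,5,0,-75,0,0,0,0,5,0,-100,0,0,0,0,5,0,-120,0,0,0,0,5,0,-135,0,0,0,0,5,0,-140,0,0,0,0,5,0,-140,0,0,0,0,5]'; python3 -c "
from h import *
st(); goal((526.7,257.3,180),9.17)"
```

```text
time_s: 17.35
tool_pos: [495.9, -225.1, 191.8]
tcp_rot: [-1.571, -0.035, 0.031]
contact_force: [0.7, -0.5, -5.4]
gripper_width: 15.5
t 17.35 p [ 495.9 -225.1  191.8] yaw 2.38 down [ 2.6e-03 -3.0e-04 -1.0e+00] F [ 0.7 -0.5 -5.4] T [-0.14  0.03  0.  ] w 15.5
shift [ 50.8  11.7 480.7] turn [ 0.03 -6.79  0.15]
```

```bash
python3 -m jog '[1,0,5,0,0,0,5,2,0,15,0,-0.2,0,5,3,0,30,0,-0.5,0,5,5,0,50,0,-0.8,0,5,8,0,75,0,-1.1,0,5,11,0,105,0,-1.5,0,5,15,0,140,0,-2,0,5,19,0,175,0,-2.5,0,5,22,0,210,0,-3,0,5,26,0,245,0,-3.5,0,5,30,0,280,0,-4,0,5,33,0,315,0,-4.5,0,5,37,0,350,0,-5,0,5,40,0,380,0,-5.4,0,5,43,0,407,0,-5.8,0,5,46,0,430,0,-6.2,0,5,48,0,450,0,-6.5,0,5,50,0,465,0,-6.8,0,5,51,0,475,0,-6.8,0.1,5,51,0,481,0,-6.8,0.1,5]'; python3 -m jog '[0,0,0,0,0,0,5,0,0,0,0,0,0,5]';python3 - <<'E'
from h import *
st(); goal((526.7,257.3,153),9.17)
w=get_image("wrist"); cv2.imwrite("pics/w9.png",w["pixels"][:,:,::-1])
s=get_image("scene"); crop(s,330,100,120,130,5,"s9.png")
E
```

```text
time_s: 19.35
tool_pos: [526.4, 258.5, 191.4]
tcp_rot: [-1.568, -0.127, 0.126]
contact_force: [-0.1, -0.9, -4.0]
gripper_width: 15.7
time_s: 19.55
tool_pos: [526.4, 258.0, 191.2]
tcp_rot: [-1.568, -0.126, 0.126]
contact_force: [-0.1, -1.1, -4.2]
gripper_width: 15.5
t 19.55 p [526.4 258.  191.2] yaw 9.21 down [-1.0e-04 -1.1e-03 -1.0e+00] F [-0.1 -1.1 -4.2] T [-0.02  0.05  0.01] w 15.5
shift [ 0.2 38.2 -0.7] turn [ 0.06  0.04 -0.02]
```

View pics/w9.png

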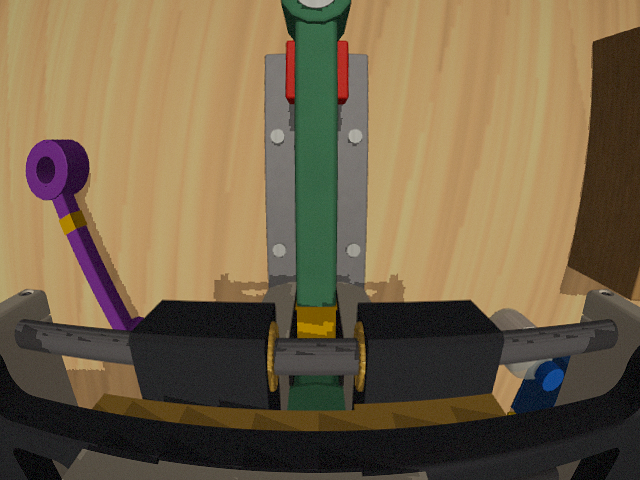

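View pics/s9.png

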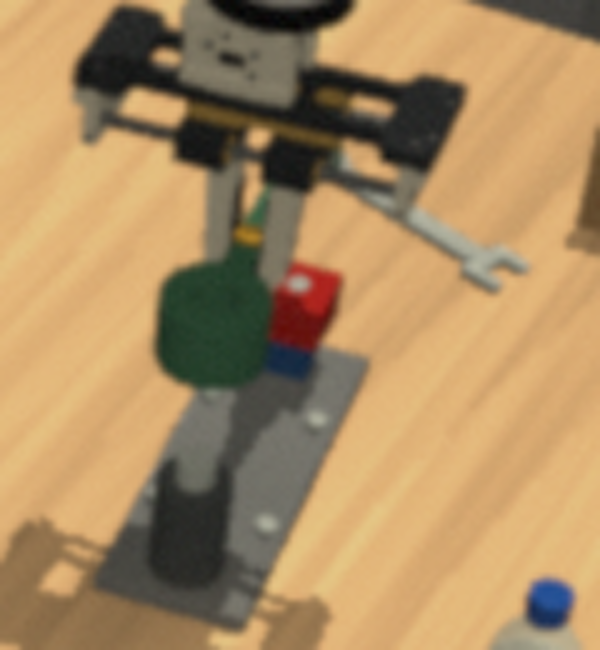

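```bash
python3 -m jog '[0.2,4,-0.7,0,0,0,5,0.2,10,-0.7,0,0,0,5,0.2,17,-0.7,0,0,0,5,0.2,24,-0.7,0,0,0,5,0.2,30,-0.7,0,0,0,5,0.2,35,-0.7,0,0,0,5,0.2,38,-0.7,0,0,0,5,0.2,38,-0.7,0,0,0,5,0.2,38,-0.7,0,0,0,5,0.2,38,-0.7,0,0,0,5]';python3 - <<'E'
from h import *
st(); goal((526.7,257.3,153),9.17)
for n in("wrist","scene","top"):
    w=get_image(n); cv2.imwrite("pics/%s10.png"%n,w["pixels"][:,:,::-1])
    if n=="scene": crop(w,330,110,110,110,6,"s10.png"); print(proj(w,[[536,199.6,92],[536,199.6,122],[536,199.6,162]]).round(1))
    if n=="top": crop(w,150,190,130,100,6,"t10.png"); print(proj(w,[[536,199.6,92],[536,199.6,122],[536,199.6,162]]).round(1))
    if n=="wrist": print(proj(w,[[505.7,387.1,162]],1)); crop(w,260,0,120,100,6,"w10.png")
E
```

```text
time_s: 20.65
tool_pos: [527.1, 257.2, 153.8]
tcp_rot: [-1.568, -0.126, 0.125]
contact_force: [-0.1, 0.4, -4.8]
gripper_width: 15.7
t 20.65 p [527.1 257.2 153.8] yaw 9.18 down [ 9.e-04 -7.e-04 -1.e+00] F [-0.1  0.4 -4.8] T [-0.04  0.07 -0.03] w 15.7
shift [-0.4  0.8  0.1] turn [0.05 0.01 0.04]
[[314.30297535  -6.52940885]]
[[368.9 190.6]
 [369.9 182.1]
 [371.2 170.4]]
[[250.4 231.6]
 [248.9 229.3]
 [246.8 226.2]]
```

View pics/s10.png

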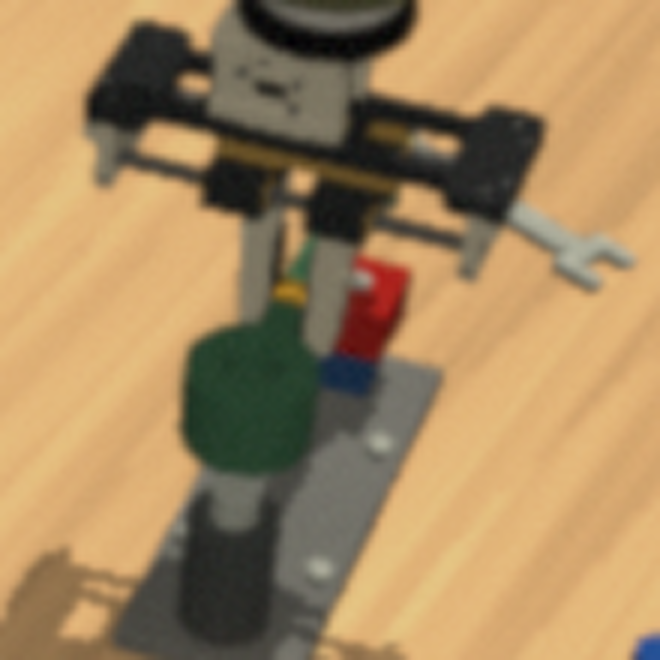

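View pics/t10.png

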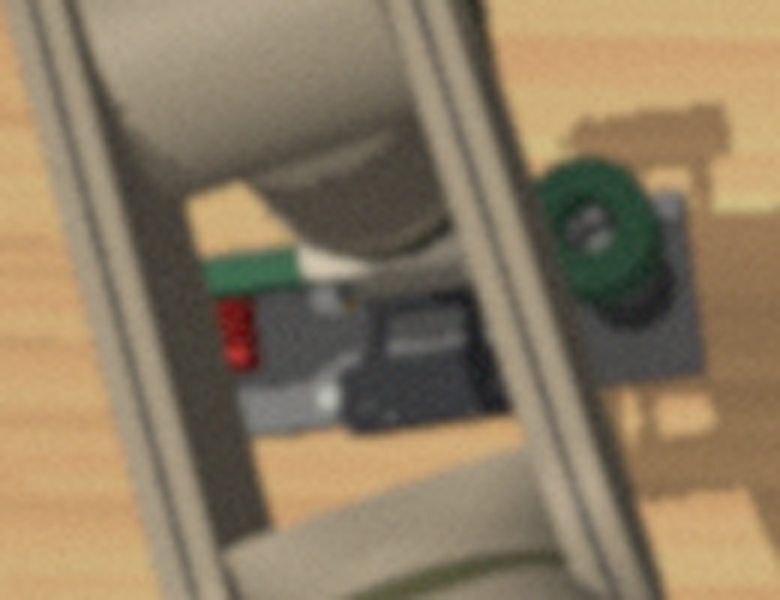

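View pics/w10.png

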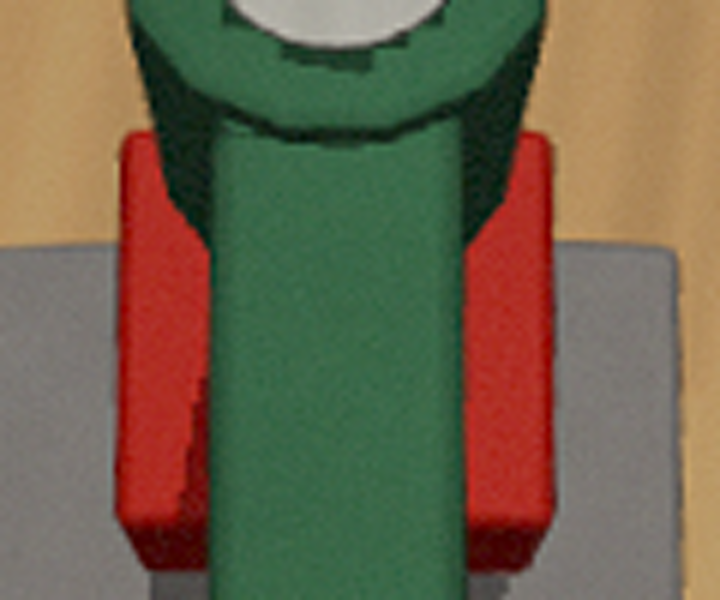

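```bash
python3 - <<'E'
from h import *
w=get_image("wrist"); s=get_image("scene"); t=get_image("top"); p,M=tool(); st()
a=np.radians(99.2); u=np.array([np.cos(a),np.sin(a),0])
# bar/boss front edge (boss bottom-front of top face at crop y~135 ->22) and stud front edge
for off,row in ((131.5-14,135/6-.4),(131.5-9,47/6-.4)):
    for z in (154,158,162,166,170): 
        q=p+u*off; q[2]=z; print(off,z,proj(w,q,1).round(1)[0],"obs row",round(row,1))
def green(d,x0,x1,y0,y1):
    m=mask(d,(60,70,15),(95,255,255)); k=np.zeros_like(m); k[y0:y1,x0:x1]=m[y0:y1,x0:x1]; return k
crop(t,232,208,35,45,14,"t11.png"); crop(s,352,155,40,50,12,"s11.png")
E
```

```text
t 20.95 p [526.9 257.1 153.5] yaw 9.18 down [ 4.e-04 -9.e-04 -1.e+00] F [-0.4 -0.1 -5. ] T [-0.03  0.1   0.04] w 15.8
117.5 154 [315.   32.9] obs row 22.1
117.5 158 [315.   29.7] obs row 22.1
117.5 162 [315.   26.3] obs row 22.1
117.5 166 [314.9  22.7] obs row 22.1
117.5 170 [314.9  18.9] obs row 22.1
122.5 154 [315.   21.5] obs row 7.4
122.5 158 [315.   18.1] obs row 7.4
122.5 162 [315.   14.4] obs row 7.4
122.5 166 [314.9  10.5] obs row 7.4
122.5 170 [314.9   6.5] obs row 7.4
```

View pics/t11.png

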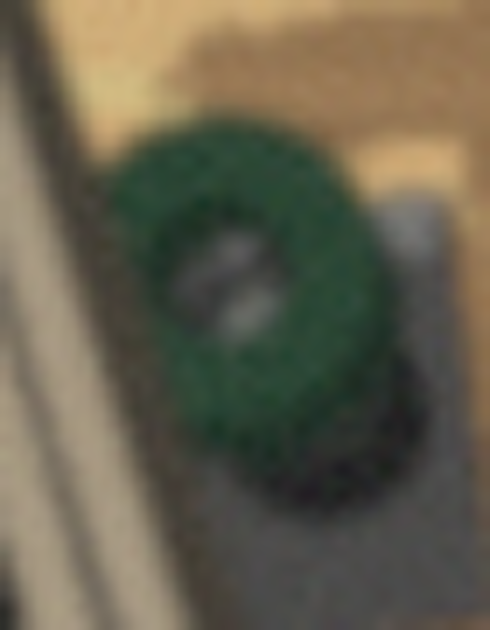

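View pics/s11.png

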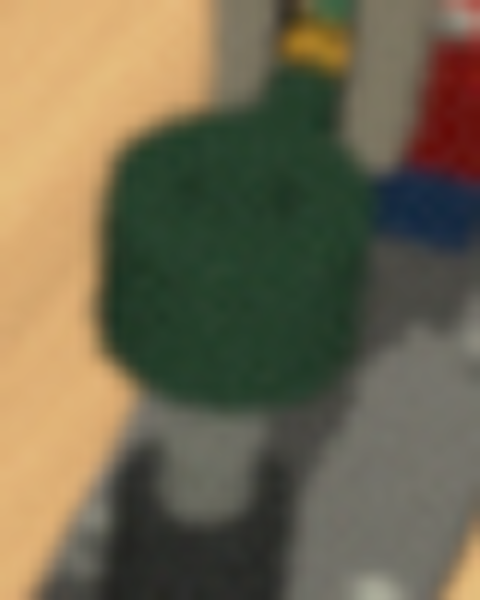

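```bash
python3 - <<'E'
from h import *
w=get_image("wrist"); p,M=tool()
a=np.radians(99.2); u=np.array([np.cos(a),np.sin(a),0]); n=np.array([-u[1],u[0],0])
g=cv2.cvtColor(w["pixels"],cv2.COLOR_RGB2HSV)
im=w["pixels"].astype(float); 
def edges(row):
    r=im[row-2:row+3].mean(0); f=r[:,1]-r[:,0]   # green minus red
    f=f[270:365]; hi=np.median(f[35:55]); 
    L=[];
    for side in (1,-1):
        i=46
        bg=np.median(f[20:24]) if side<0 else np.median(f[68:72])
        th=(hi+bg)/2
        while f[i]>th: i+=side
        j=i-side; L.append(270+ j+side*(f[j]-th)/(f[j]-f[i]))
    return L[1],L[0]
for row in (36,60,100,140,180,220,260,290):
    e=edges(row); wd=e[1]-e[0]
    # assume level: find off where centre hits row, give z implied by width
    from scipy.optimize import brentq
    def width(z):
        o=brentq(lambda o: proj(w,np.r_[(p+u*o)[:2],z],1)[0,1]-row,-20,200)
        c=np.r_[(p+u*o)[:2],z]; q=proj(w,[c+8*n,c-8*n],1); return abs(q[0,0]-q[1,0]),o
    z=brentq(lambda z: width(z)[0]-wd,120,200); print(row,np.round(e,2),round(wd,2),"z implied",round(z,1),"off",round(width(z)[1],1))
E
```

```text
36 [292.61 336.71] 44.1 z implied 163.2 off 113.0
60 [294.39 336.81] 42.42 z implied 156.8 off 105.2
100 [294.63 336.79] 42.16 z implied 155.1 off 89.6
140 [294.67 336.53] 41.86 z implied 154.4 off 74.1
180 [294.72 336.49] 41.77 z implied 155.5 off 58.6
220 [295.33 336.34] 41.01 z implied 155.4 off 43.0
260 [295.75 335.8 ] 40.05 z implied 155.6 off 26.9
290 [296.21 335.16] 38.95 z implied 155.2 off 13.9
```

```bash
python3 -m jog '[0.4,0.3,-0.5,0,0,0,5,0.7,0.5,-1,0,0,0,5,0.7,0.5,-1,0,0,0,5,0.7,0.5,-1,0,0,0,5,0.7,0.5,-1,0,0,0,5,0.7,0.5,-1,0,0,0,5]';python3 - <<'E'
from h import *
st()
w=get_image("wrist"); s=get_image("scene"); t=get_image("top")
crop(t,232,208,35,45,14,"t12.png"); cv2.imwrite("pics/s12.png",s["pixels"][:,:,::-1])
b=cv2.imread("pics/top0.png"); cv2.imwrite("pics/t12b.png",cv2.resize(b[208:253,232:267],None,fx=14,fy=14,interpolation=cv2.INTER_CUBIC))
print(proj(s,[[536,199.6,92],[536,199.6,122]]),s["K"][0,0])
E
```

```text
time_s: 21.6
tool_pos: [527.7, 256.2, 153.0]
tcp_rot: [-1.568, -0.126, 0.126]
contact_force: [0.3, -0.6, -3.8]
gripper_width: 15.7
t 21.6 p [527.7 256.2 153. ] yaw 9.18 down [ 3.e-04 -9.e-04 -1.e+00] F [ 0.3 -0.6 -3.8] T [-0.08  0.05  0.02] w 15.7
[[368.92311618 190.60256475]
 [369.85802658 182.13905694]] 524.4193481776942
```

View pics/t12.png

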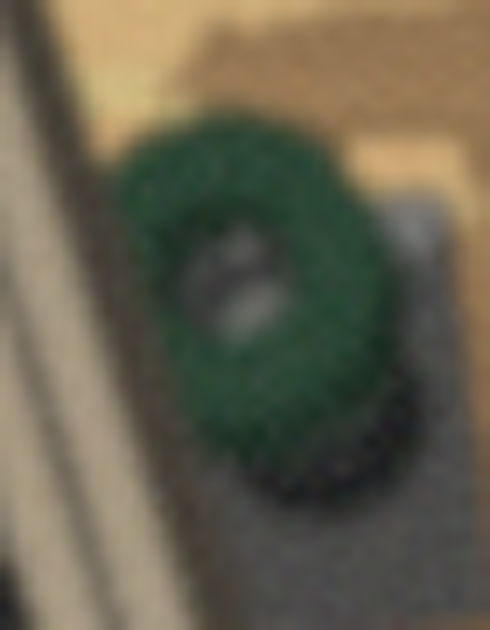

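View pics/t12b.png

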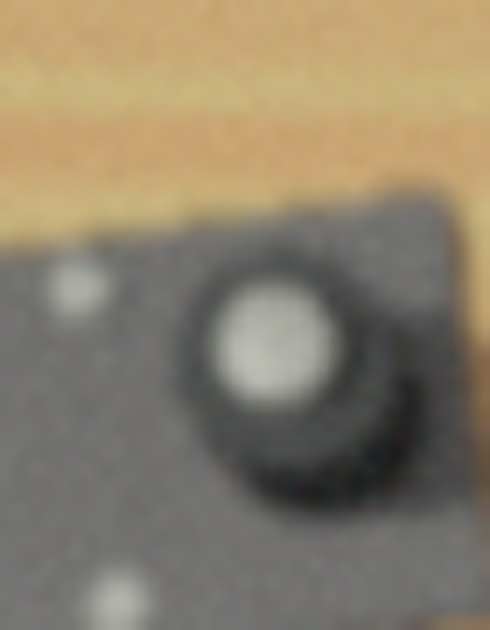

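View pics/s12.png

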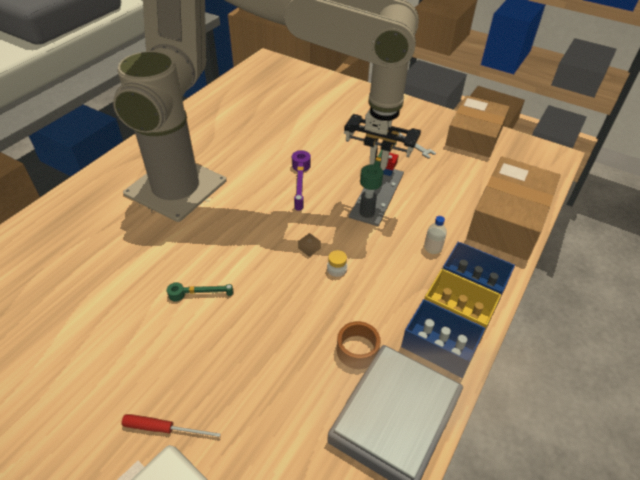

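```bash
python3 -m jog '[0,0,0,0,0,0,5,0,0,0,0,0,0,5,0,0,0,0,0,0,5,0,0,0,0,0,0,5,0,0,0,0,0,0,5]'; python3 -c "
from h import *
st(); print(hand_in())"
```

```text
time_s: 22.25
tool_pos: [527.7, 256.2, 153.0]
tcp_rot: [-1.568, -0.126, 0.126]
contact_force: [0.2, -0.5, -3.7]
gripper_width: 15.6
t 22.25 p [527.7 256.2 153. ] yaw 9.18 down [ 3.e-04 -9.e-04 -1.e+00] F [ 0.2 -0.5 -3.7] T [-0.05  0.01  0.01] w 15.6
the job is handed in; nothing more can be done
None
```

The red pad is on the blue pillar, and I handed in at 22.25 s with the arm still holding the lever level over the jig. I picked the larger green lever and gripped it at its yellow band.

- **Pad:** after release I measured it within about 0.5 mm of the pillar's centre and parallel to the jig. It touched down with about 8 N.
- **Height:** the lever's underside is about 30 mm above the post, worked out from the tool height.
- **Level:** the bar's width in the wrist picture changed by no more than about 1° of tilt along its length. The far end is over the pad.
- **Hub centring:** before the last correction the views differed by 1–2 mm. I moved the hub by about 1 mm, and the top view then showed the bore within about 1 mm of the post axis, near the limit of the calibration.
- **One disagreement:** the boss's position in the wrist picture could mean either that I gripped the bar about 1.7 mm off the band's centre towards the hub, or that the far end sits about 4 mm high. I took it as the grip offset because the bar-width check showed no tilt and the wrist moment stayed low (under about 0.1 N m).

Nothing else was touched, and the last scene picture shows the other things in place.

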